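Press a three-pin check mark with a hand punch

TASK

Take the marking punch out of its stand and use it to mark the round plate on the anvil: set the die squarely on the middle of the plate and press straight down with a steady force of about 15 N for a good second, feeling for the plate because its height is not known beforehand, so that all three marker pins go in; only the punch may touch the anvil, and never with much more force than that. Lift the punch straight off without sliding it, then stand it upright in the socket of its stand again and let go, leaving the other things on the bench alone.

Things in the scene. Friction and masses are not known exactly. Their poses are not given: they have to be found in the camera images.
- punch: Hand marking punch, 0.11 to 0.21 kg, 88 mm tall, upright in the stand. Origin at the centre of the flat die face (underside), z up its axis. From below: round steel die 32 mm wide, 12 mm high; neck 18 mm wide up to 24 mm; black square handle 22 x 22 mm from 24 to 80 mm, sides along the punch's x and y; domed cap up to 88 mm.
- punch_center (a point): Point on the punch's axis at mid-handle, 52 mm above the die face; axes as the punch. Grasp the handle here or a little higher, across two flat sides.
- punch_face (a point): Centre of the flat round die face, the underside of the punch.
- stand: Fixed grey punch stand, block 66 x 66 x 18 mm with a round socket 38 mm in diameter and 12 mm deep in its top. Origin at the centre of its underside, z up. To the left of the work (beyond y = 0.2 m) stands a tall fixed water bath: come over the work from above it, not from the side.
- stand_floor (a point): Centre of the socket's floor, 6 mm above the bench; the die face rests here when the punch stands in the stand.
- anvil: Fixed marking anvil: square grey base 88 x 88 x 10 mm, conical hub, steel column with a sprung rubber pad and on it a level round aluminium mark plate 44 mm in diameter. Origin at the centre of the base's underside, z up. The column's height setting is unknown: the plate's top lies anywhere from 45 to 65 mm above the bench (not measured; to be felt).
- anvil_axis (a point): Point on the vertical axis of the mark plate, 10 mm above the bench (top of the anvil's base); its x and y are where to press. Under load the pad yields about 1 mm downward for every 6 N and springs back. A force over 24 N damages the plate.
- pin0 (a joint): Marker pin 0 of three, steel, 5 mm in diameter, standing 3 mm above the plate, evenly on a circle of 8 mm radius round its axis. Value in m: 0 = 3 mm proud, 0.003 = flush. Stays where it is pushed. The three together need about 7.5 N to slide in; then the die meets the plate.
- pin1 (a joint): Marker pin 1, as pin0.
- pin2 (a joint): Marker pin 2, as pin0.
- drift_x (a joint): Sideways give of the rubber pad along the anvil's x, m; 0 at rest, 1 mm for every 4 N of side force, springs back. Beyond 2.5 mm the punch is being dragged across.
- drift_y (a joint): The same along the anvil's y.
- mould_stack: Bystander: small stack of steel moulds, 30 x 39 x 22 mm, lying loose between the stand and the anvil. Origin at the centre of its underside.
- cassette: Bystander: loose embedding cassette with a wax block, 40 x 28 x 11 mm. Origin at the centre of its underside.
- wax_block: Bystander: loose white block of paraffin, 32 x 44 x 18 mm. Origin at the centre of its underside.
There are look-alikes about, which are no part of the job. Leave any green look-alike of the anvil alone.

How it is judged:
By the outcome, as a careful person would: the job done as asked, in the order asked, and still so for the second after the job is handed in, with the robot touching nothing.
It also fails if it takes over 67 s, if anything falls off the work surface, if the arm or the gripper's body presses on something with over 40 N, if the wrist force passes 120 N, or if a joint passes its speed limit or range.

ROBOT

A 6-joint arm with a two-finger parallel gripper is mounted at the origin on a cart in front of the work surface, level with it; the furniture and walls round the work are solid. World frame = base frame: x ahead of the robot, y to its left, z up, the work surface at z = 0. Lengths are in m, angles in degrees, forces in N, time in s.
With the tool pointing down it reaches from about 0.35 to 0.925 m from the base axis. Payload 6.4 kg.
Tool frame: the origin (TCP) lies at the very end of the fingers, on their centre line; the grasp point (between the pads) lies 19 mm behind it (env.grip_depth is the distance from the TCP to the grasp point, in m); z points along the fingers, y is the direction in which the jaws open and shut (so a half turn about z gives the same grasp; the last joint's range is limited). The gripper opens to 85 mm and grips with 20 to 120 N. Pads are 22 mm wide; open, the fingers measure 114 mm over their backs; the gripper's body (76 mm by 85 mm) begins 54 mm behind the grasp point. The pads swing forward as they close: fully open they stand 13 mm farther back than shut.
Start: joints at [61.186, 14.043, 89.255, -0, 76.702, -9.975], TCP at [0.21, 0.615, 0.231] pointing down, gripper open.
Joint ranges: [-179.41, 179.41], [-58.25, 129.5], [7.25, 145.43], [-54.29, 234.29], [11.92, 165.04], [-157.13, 157.13]. Speed limits (degrees/s): [147.25, 147.25, 180, 180, 180, 180].

INTERFACE

Orientations are given as [roll, pitch, yaw] about the fixed x, y, z axes, in that order (R = Rz(yaw) Ry(pitch) Rx(roll)).
In Python, from plant import env, snapshot gives the robot as it stands. The module is installed in compiled form; this text tells all that it offers.
- The arm moves only by the tool servo_tool, never from a script. Its argument "steps" is a list of rows, each a list of 2 entries, a list of its own where there are three numbers: the shift along the tool's x, y, z in cm, then the turn, a rotation vector about the tool's x, y, z in rad. A call has 1 to 5 rows; each row shifts and turns the pose as measured when the row begins, along the tool's axes as they then stand; what a row does not reach is not made up. A row lasts 1/8 s, in which the tool goes at most 62.5 mm and 10.7 degrees, less where a joint would pass 70% of its speed; a pose out of reach is approached as far as the arm can. A call is refused whole if a number of a shift passes 6.25 or a number of a turn 0.188, either way. A call with a gripper value outside its range is refused whole. "grip" is the closure, from 0 (fully open) to 1 (shut), set as the call begins (left out, the last holds). The fingers move at their own pace and stop on an object; "newtons" is the grip in N (left out, the last holds). Time passes only in rows, so rows that do not move let the fingers close. It gives the time, the measured TCP pose, the force and the opening at its end, in the units of the state.
- env.state(): the state, without advancing time (a new reading comes with each control period).
- snapshot(name): name is "scene" or "top"; returns a dict with "pixels" (420x560x3 uint8, red, green, blue), "depth" (420x560 float32, m along the optical axis (not along the pixel's ray), 0 where there is no reading), "fx", "fy", "cx", "cy" (pixels), "origin" and "attitude" of the camera in the world. Camera axes: x right, y down, z forward; pixel columns grow to the right and rows downward; lengths in m; the calibration is good to about 2 mm. A picture is of the moment at which its call begins.
- env.finish_job(): hands the job in, once; it reports no verdict.
The state is a dict: "clock": time; "joint_pos": joint angles; "joint_velocities": joint speeds; "tau": joint torques, N m; "tool_pos": TCP position; "eef_rot": TCP orientation; "ft_force": force on the tool from outside, world axes, zero at the start; "torque": the same for the moment, N m; "gripper_width": finger opening in m.
Only numpy, scipy, OpenCV 4.12 (cv2) and the standard library are available. Lean on these libraries where they do the work, as an engineer would, in place of code of your own. Each camera call takes 0.05 s, during which the arm holds its last target.

## Working session

There is one attempt and no reset: what is moved stays moved. The work goes in short steps, Python scripts to look and compute and a tool call to move; the robot and the scene stay as the last step left them, time stands still between calls to the robot, and variables do not carry over. Pictures are saved under pics/ and viewed, and the job is handed in when it is done.

Besides the shell and the picture viewer there is one more tool, called after ">>>" as name([rows], argument=value, ...), one row to a line, values as JSON. servo_tool: Moves the arm, as the interface text tells. Its arguments: {"type":"object","properties":{"steps":{"type":"array"},"grip":{"type":"number"},"newtons":{"type":"number"}},"required":["steps"]}

```bash
mkdir -p pics; ls; python3 - <<'E'
from plant import env, snapshot
import cv2, numpy as np
print(env.state(), env.grip_depth)
for n in ("scene","top"):
    s=snapshot(n); cv2.imwrite(f"pics/{n}0.png", s["pixels"][:,:,::-1]); np.savez(f"{n}0.npz",**s)
    print(n,s["fx"],s["fy"],s["cx"],s["cy"],s["origin"],s["attitude"])
E
```

```text
pics
{'clock': 0.0, 'joint_pos': array([ 6.11869592e+01,  1.40855926e+01,  8.93248285e+01, -2.88818521e-04,
        7.67039709e+01, -9.97511665e+00]), 'joint_velocities': array([ 0.03284581,  0.04438013, -0.03204894, -0.06236043,  0.1233089 ,
       -0.08091309]), 'tau': array([-1.58199680e-03, -4.29514933e+01, -3.26125002e+01, -2.62429203e-04,
        5.40705878e-03,  6.82414296e-06]), 'tool_pos': array([0.20959717, 0.61468047, 0.23016467]), 'eef_rot': array([-1.79887289e+02, -1.95383048e-02,  1.61162123e+02]), 'ft_force': array([0.22182389, 0.12191949, 0.41778414]), 'torque': array([ 0.05753181,  0.020566  , -0.01747688]), 'gripper_width': 0.08547391753374313} 0.0187
scene 416.0546031595577 416.0546031595577 275.8633078466875 208.01037657927398 [-0.07663885 -0.42117805  0.6074928 ] [-1.28557342e+02 -1.12140723e-01 -5.70071071e+01]
top 517.9127222428724 517.9127222428724 283.2148224423367 205.24910714473987 [ 0.38742486 -0.0935327   0.91110094] [-174.22140559    0.6279886   -89.34658365]
```

View pics/scene0.png

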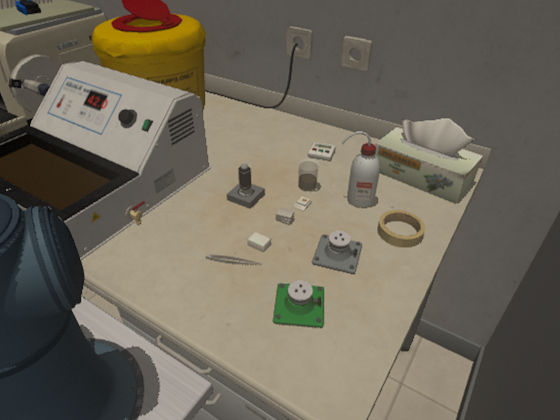

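View pics/top0.png

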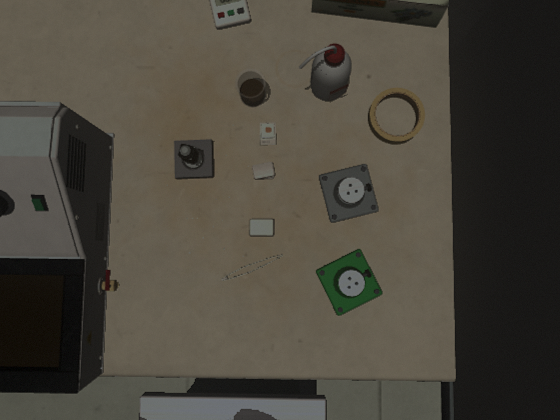

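The scene view shows the punch in the grey stand at about (245,185), the grey anvil at (338,245) and the green look-alike at (300,300). In the top view the punch cap is at about (187,151), the stand at (193,160), the grey anvil's plate at (350,190) and the moulds at (263,171).

```bash
cat > h.py <<'E'
import numpy as np, cv2
from scipy.spatial.transform import Rotation as R
def load(n): 
    d=np.load(n); return {k:d[k] for k in d}
def cloud(s):
    h,w=s["depth"].shape; u,v=np.meshgrid(np.arange(w),np.arange(h)); d=s["depth"]
    p=np.stack([(u-s["cx"])/s["fx"]*d,(v-s["cy"])/s["fy"]*d,d],-1)
    Rm=R.from_euler("xyz",s["attitude"],degrees=True).as_matrix()
    P=p@Rm.T+s["origin"]; P[d==0]=np.nan; return P
def ray(s,u,v):
    Rm=R.from_euler("xyz",s["attitude"],degrees=True).as_matrix()
    return Rm@np.array([(u-s["cx"])/s["fx"],(v-s["cy"])/s["fy"],1.])
def onz(s,u,v,z):
    r=ray(s,u,v); return s["origin"]+r*(z-s["origin"][2])/r[2]
E
python3 - <<'E'
from h import *
for n in ("top0","scene0"):
    s=load(n+".npz");P=cloud(s)
    print(n)
    pts={"top0":[(187,151),(193,160),(178,175),(208,175),(350,190),(325,215),(270,250),(263,171),(261,227),(350,283)],"scene0":[(244,168),(245,185),(245,200),(339,238),(285,217),(302,203),(259,242),(320,260)]}[n]
    for p in pts: print(p,P[p[1],p[0]].round(4))
    r=cv2.resize(s["pixels"][120:240,160:400] if n=="top0" else s["pixels"][140:280,220:400],None,fx=3.3,fy=3.3,interpolation=cv2.INTER_CUBIC)
    cv2.imwrite(f"pics/{n}z.png",r[:,:,::-1])
E
```

```text
top0
(187, 151) [0.556  0.0719 0.094 ]
(193, 160) [0.5475 0.068  0.0617]
(178, 175) [0.5291 0.102  0.0169]
(208, 175) [0.5295 0.0494 0.0174]
(350, 190) [ 0.5015 -0.1948  0.0485]
(325, 215) [ 0.4629 -0.1563  0.0015]
(270, 250) [ 0.4005 -0.0601 -0.0029]
(263, 171) [ 0.5376 -0.0467  0.0168]
(261, 227) [ 0.4396 -0.0447  0.0173]
(350, 283) [ 0.3468 -0.1951  0.0433]
scene0
(244, 168) [0.5538 0.0735 0.0877]
(245, 185) [0.5495 0.0699 0.0443]
(245, 200) [0.5321 0.0586 0.0161]
(339, 238) [ 0.5038 -0.1954  0.0455]
(285, 217) [ 0.5285 -0.0538  0.018 ]
(302, 203) [ 0.6013 -0.0553  0.0105]
(259, 242) [ 0.4313 -0.0513  0.0177]
(320, 260) [ 0.4627 -0.1775  0.0086]
```

```bash
python3 - <<'E'
from h import *
for n in ("top0","scene0"):
    s=load(n+".npz");P=cloud(s)
    X,Y,Z=P[...,0],P[...,1],P[...,2]
    b=(X>0.3)&(X<0.8)&(Y>-.3)&(Y<.15)
    t=b&(abs(Z)<.006); print(n,"bench z median",np.nanmedian(Z[t]))
    # components above the bench
    m=(b&(Z>0.008)).astype(np.uint8)
    k,l,st,c=cv2.connectedComponentsWithStats(m)
    for i in range(1,k):
        if st[i,4]>40:
            q=P[l==i]; print(c[i].round(0),st[i,4],q.min(0).round(3),q.max(0).round(3),np.median(q,0).round(3))
E
```

```text
top0 bench z median -0.00023773316121639132
[330.  72.] 1902 [ 0.662 -0.192  0.008] [ 0.726 -0.106  0.185] [ 0.683 -0.156  0.111]
[251.  87.] 922 [ 0.654 -0.05   0.008] [0.705 0.    0.068] [ 0.684 -0.025  0.031]
[387. 116.] 773 [ 0.59  -0.3    0.008] [ 0.687 -0.232  0.028] [ 0.633 -0.259  0.024]
[267. 130.] 179 [ 0.599 -0.065  0.008] [ 0.626 -0.04   0.015] [ 0.612 -0.054  0.011]
[193. 159.] 1412 [0.524 0.042 0.008] [0.594 0.111 0.097] [0.553 0.07  0.018]
[264. 171.] 319 [ 0.524 -0.066  0.008] [ 0.553 -0.027  0.025] [ 0.537 -0.048  0.021]
[349. 193.] 2150 [ 0.45  -0.248  0.008] [ 0.553 -0.147  0.055] [ 0.499 -0.194  0.011]
[262. 227.] 420 [ 0.424 -0.067  0.008] [ 0.454 -0.025  0.022] [ 0.439 -0.046  0.018]
[349. 281.] 2257 [ 0.301 -0.254  0.008] [ 0.404 -0.141  0.051] [ 0.348 -0.196  0.011]
scene0 bench z median -0.0006580685627894933
[363. 174.] 1581 [ 0.661 -0.192  0.008] [ 0.716 -0.105  0.183] [ 0.677 -0.166  0.088]
[307. 174.] 542 [ 0.653 -0.049  0.008] [0.706 0.001 0.066] [ 0.667 -0.027  0.044]
[245. 188.] 764 [0.523 0.042 0.008] [0.594 0.111 0.095] [0.549 0.07  0.018]
[303. 201.] 72 [ 0.597 -0.064  0.008] [ 0.624 -0.041  0.013] [ 0.609 -0.052  0.01 ]
[284. 215.] 190 [ 0.522 -0.066  0.008] [ 0.552 -0.027  0.024] [ 0.532 -0.049  0.02 ]
[394. 225.] 589 [ 0.588 -0.3    0.008] [ 0.688 -0.23   0.026] [ 0.633 -0.265  0.022]
[337. 251.] 1300 [ 0.451 -0.247  0.008] [ 0.551 -0.146  0.052] [ 0.489 -0.202  0.012]
[258. 241.] 257 [ 0.422 -0.067  0.008] [ 0.453 -0.023  0.021] [ 0.435 -0.047  0.017]
[299. 303.] 1770 [ 0.3   -0.253  0.008] [ 0.402 -0.142  0.049] [ 0.336 -0.204  0.012]
```

View pics/top0z.png

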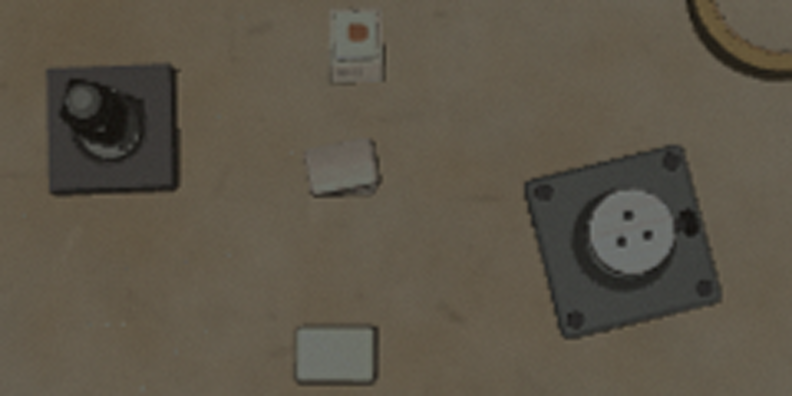

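View pics/scene0z.png

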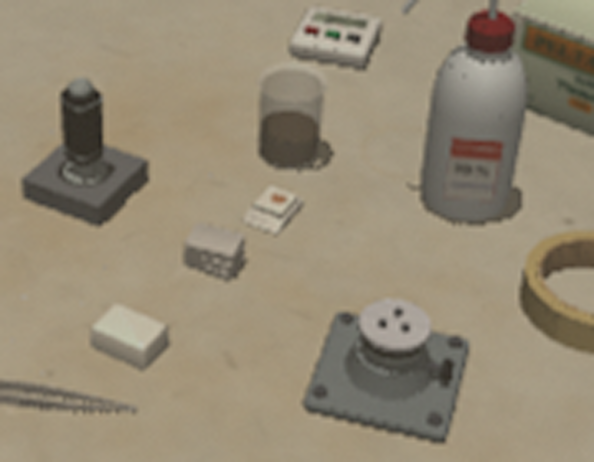

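```bash
python3 - <<'E'
from h import *
from scipy.optimize import minimize
def rect(mask_pts):
    r=cv2.minAreaRect(mask_pts.astype(np.float32)*1000); return np.round(r[0],1),np.round(r[1],1),round(r[2],1)
for n in ("top0","scene0"):
    s=load(n+".npz");P=cloud(s);X,Y,Z=P[...,0],P[...,1],P[...,2]
    st=(X>.5)&(X<.61)&(Y>.02)&(Y<.13)
    print(n)
    q=P[st&(Z>.008)&(Z<.026)]; print(" stand rect",rect(q[:,:2]), "top z",np.median(q[q[:,2]>.014][:,2]))
    q=P[st&(Z>.088)]; print(" cap",len(q),q.mean(0).round(4),q[:,2].max())
    for lo,hi in((.035,.05),(.05,.065),(.065,.08)):
        q=P[st&(Z>lo)&(Z<hi)]; print("  handle",len(q),q.mean(0).round(4),q.min(0).round(4),q.max(0).round(4))
    an=(X>.43)&(X<.57)&(Y>-.26)&(Y<-.13)
    q=P[an&(Z>.004)&(Z<.016)]; print(" base rect",rect(q[:,:2]),np.median(q[:,2]))
    m=an&(Z>.040); q=P[m]; c,rr=cv2.minEnclosingCircle(q[:,:2].astype(np.float32)*1000); print(" plate",len(q),q.mean(0).round(4),np.median(q[:,2]),c,rr)
    # colour-based plate ellipse
    g=s["pixels"].astype(int).min(2); 
    mm=(an&(Z>.03)&(g>np.percentile(g[m],20)*0.75)).astype(np.uint8)
    cs,_=cv2.findContours(mm,cv2.RETR_EXTERNAL,cv2.CHAIN_APPROX_NONE); cc=max(cs,key=cv2.contourArea); e=cv2.fitEllipse(cc); print(" ell",e, [onz(s,*e[0],z).round(4) for z in(.045,.048,.055)])
# triangulate plate centre
E
```

```text
top0
 stand rect (array([558.6,  76.2]), array([67. , 66.7]), 3.8) top z 0.01777473188917511
 cap 93 [0.5575 0.0755 0.0921] 0.0971566973120771
  handle 43 [0.5523 0.0705 0.0421] [0.5449 0.0638 0.0352] [0.5656 0.088  0.0499]
  handle 39 [0.5523 0.0702 0.0576] [0.5453 0.0633 0.0506] [0.5651 0.0871 0.0648]
  handle 39 [0.5526 0.0707 0.0726] [0.5455 0.0634 0.065 ] [0.5651 0.0899 0.0797]
 base rect (array([ 503.7, -200.8]), array([131.3, 104.2]), 10.3) 0.009626143084811245
 plate 524 [ 0.5018 -0.1968  0.048 ] 0.04787580628690552 (502.2273864746094, -196.8780059814453) 21.85276222229004
 ell ((351.125244140625, 189.6925506591797), (24.433650970458984, 24.78053855895996), 93.43038940429688) [array([ 0.5025, -0.1971,  0.045 ]), array([ 0.5021, -0.1967,  0.048 ]), array([ 0.5011, -0.1959,  0.055 ])]
scene0
 stand rect (array([558.5,  77.4]), array([69.6, 67.8]), 2.9) top z 0.01687928669673988
 cap 29 [0.5551 0.0762 0.0913] 0.09498413590014132
  handle 66 [0.5519 0.0719 0.042 ] [0.5434 0.0635 0.0352] [0.5654 0.0916 0.0496]
  handle 64 [0.5513 0.0727 0.0573] [0.5429 0.0645 0.05  ] [0.5654 0.0898 0.0648]
  handle 73 [0.5511 0.0725 0.0726] [0.5434 0.063  0.0654] [0.5649 0.0912 0.0799]
 base rect (array([ 501. , -196.1]), array([90.2, 87.8]), 14.7) 0.009245833269067416
 plate 292 [ 0.4993 -0.1965  0.0472] 0.04736046403500571 (502.2064514160156, -196.22145080566406) 23.10848045349121
 ell ((338.7910461425781, 238.15338134765625), (14.096641540527344, 21.608545303344727), 98.67527770996094) [array([ 0.5036, -0.195 ,  0.045 ]), array([ 0.5005, -0.1962,  0.048 ]), array([ 0.4933, -0.199 ,  0.055 ])]
```

```bash
python3 - <<'E'
from h import *
from scipy.optimize import least_squares
A=[]
for n in ("top0","scene0"):
    s=load(n+".npz");P=cloud(s);X,Y,Z=P[...,0],P[...,1],P[...,2]
    st=(X>.52)&(X<.6)&(Y>.03)&(Y<.12)
    A.append(P[st&(Z>.034)&(Z<.082)][:,:2])
def sdf(p,x):
    a=np.radians(x[2]);c,s_=np.cos(a),np.sin(a);d=p-x[:2]
    q=np.abs(np.c_[d@[c,s_],d@[-s_,c]])-.011
    return np.linalg.norm(np.maximum(q,0),axis=1)+np.minimum(q.max(1),0)
for nm,Q in(("top",A[0]),("scene",A[1]),("both",np.vstack(A))):
    out=[]
    for a0 in range(0,90,5):
        r=least_squares(lambda x:sdf(Q,[x[0],x[1],x[2]*1000])*1000,[.557,.076,a0/1000],loss="soft_l1",x_scale=[.001,.001,.005])
        out.append((round(r.cost,2),r.x[:2].round(4),round(r.x[2]*1000%90,1)))
    out.sort(key=lambda o:o[0]); print(nm,out[:3],out[len(out)//2])
s=load("top0.npz");r=cv2.resize(s["pixels"][130:190,160:220],None,fx=10,fy=10,interpolation=cv2.INTER_CUBIC);cv2.imwrite("pics/hz.png",cv2.convertScaleAbs(r[:,:,::-1],alpha=2))
s=load("scene0.npz");r=cv2.resize(s["pixels"][155:215,215:275],None,fx=10,fy=10,interpolation=cv2.INTER_CUBIC);cv2.imwrite("pics/hs.png",cv2.convertScaleAbs(r[:,:,::-1],alpha=2))
E
```

```text
top [(np.float64(8.68), array([0.5583, 0.0763]), np.float64(76.7)), (np.float64(8.68), array([0.5583, 0.0763]), np.float64(76.7)), (np.float64(8.68), array([0.5583, 0.0763]), np.float64(76.7))] (np.float64(8.68), array([0.5583, 0.0763]), np.float64(76.7))
scene [(np.float64(92.12), array([0.5578, 0.0778]), np.float64(75.7)), (np.float64(92.12), array([0.5578, 0.0778]), np.float64(75.7)), (np.float64(92.12), array([0.5578, 0.0778]), np.float64(75.7))] (np.float64(92.12), array([0.5578, 0.0778]), np.float64(75.7))
both [(np.float64(131.39), array([0.558, 0.077]), np.float64(77.3)), (np.float64(131.39), array([0.558, 0.077]), np.float64(77.3)), (np.float64(131.39), array([0.558, 0.077]), np.float64(77.3))] (np.float64(131.39), array([0.558, 0.077]), np.float64(77.2))
```

View pics/hz.png

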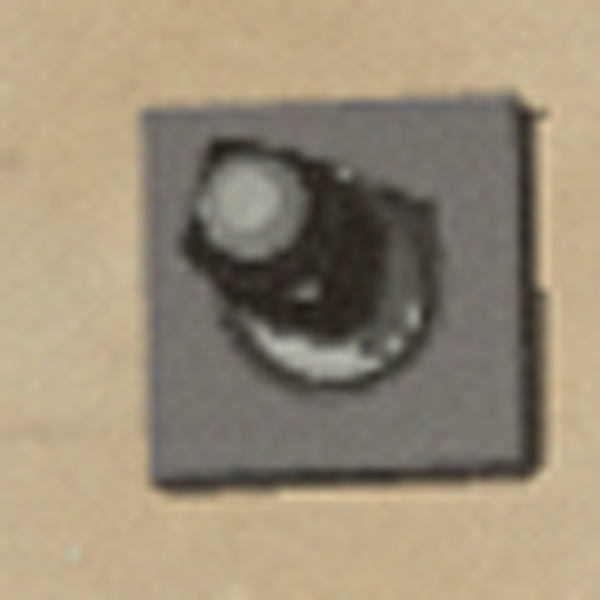

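View pics/hs.png

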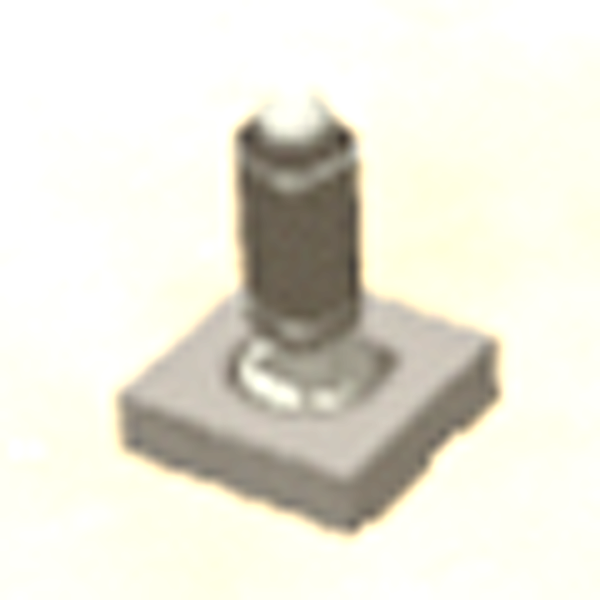

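```bash
python3 - <<'E'
from h import *
for n in ("top0","scene0"):
    s=load(n+".npz");P=cloud(s);X,Y,Z=P[...,0],P[...,1],P[...,2]
    print(n)
    for x0 in np.arange(.1,.9,.1):
        print(round(x0,1),[(round(y0,2),round(float(np.nanmax(Z[m])),3)) for y0 in np.arange(0.1,.8,.1) if (m:=(X>x0)&(X<x0+.1)&(Y>y0)&(Y<y0+.1)&np.isfinite(Z)).sum()>20])
E
```

```text
top0
0.1 [(np.float64(0.1), 0.006), (np.float64(0.2), 0.122), (np.float64(0.3), 0.121)]
0.2 [(np.float64(0.1), 0.005), (np.float64(0.2), 0.123), (np.float64(0.3), 0.122)]
0.3 [(np.float64(0.1), 0.063), (np.float64(0.2), 0.131), (np.float64(0.3), 0.131)]
0.4 [(np.float64(0.1), 0.005), (np.float64(0.2), 0.217), (np.float64(0.3), 0.214)]
0.5 [(np.float64(0.1), 0.023), (np.float64(0.2), 0.232), (np.float64(0.3), 0.227)]
0.6 [(np.float64(0.1), 0.005), (np.float64(0.2), 0.207), (np.float64(0.3), 0.207), (np.float64(0.4), 0.004)]
0.7 [(np.float64(0.1), 0.006), (np.float64(0.2), 0.005), (np.float64(0.3), 0.006), (np.float64(0.4), 0.006)]
0.8 [(np.float64(0.1), 0.004), (np.float64(0.2), 0.005), (np.float64(0.3), 0.005), (np.float64(0.4), 0.005)]
scene0
0.1 [(np.float64(0.1), 0.003), (np.float64(0.2), 0.119), (np.float64(0.3), 0.12), (np.float64(0.4), 0.12)]
0.2 [(np.float64(0.1), 0.003), (np.float64(0.2), 0.12), (np.float64(0.3), 0.119), (np.float64(0.4), 0.119), (np.float64(0.5), 0.118)]
0.3 [(np.float64(0.1), 0.061), (np.float64(0.2), 0.131), (np.float64(0.3), 0.131), (np.float64(0.4), 0.13
[... 230 characters left out ...]
7), 0.2)]
0.5 [(np.float64(0.1), 0.02), (np.float64(0.2), 0.23), (np.float64(0.3), 0.23), (np.float64(0.4), 0.23), (np.float64(0.5), 0.231), (np.float64(0.6), 0.229), (np.float64(0.7), 0.213)]
0.6 [(np.float64(0.1), 0.003), (np.float64(0.2), 0.013), (np.float64(0.4), 0.272), (np.float64(0.5), 0.282), (np.float64(0.6), 0.281)]
0.7 [(np.float64(0.1), 0.002), (np.float64(0.2), 0.002), (np.float64(0.3), 0.003), (np.float64(0.4), 0.287), (np.float64(0.5), 0.332), (np.float64(0.6), 0.34), (np.float64(0.7), 0.274)]
0.8 [(np.float64(0.1), 0.003), (np.float64(0.2), 0.002), (np.float64(0.3), 0.002), (np.float64(0.4), 0.285), (np.float64(0.5), 0.331), (np.float64(0.6), 0.332), (np.float64(0.7), 0.252)]
```

>>> servo_tool([
  [[-3.5,-3.2,-2.5],[0,0,0]],
  [[-4.4,-4.1,-1],[0,0,0]],
  [[-4.4,-4.1,-1],[0,0,0]],
  [[-4.4,-4.1,-0.5],[0,0,0]],
  [[-4.4,-4.1,0],[0,0,0]],
], grip=0, newtons=50)

```text
clock: 0.72
tool_pos: [0.3476, 0.3559, 0.2791]
eef_rot: [-179.6, -0.0, 161.6]
ft_force: [0.3, -0.2, 0.4]
gripper_width: 0.0851
```

>>> servo_tool([
  [[-3.1,-4.8,0],[0,0,0]],
  [[-3.1,-4.8,0],[0,0,0]],
  [[-3.1,-4.8,0],[0,0,0]],
  [[-3.1,-4.8,0],[0,0,0]],
  [[-3.1,-4.8,0],[0,0,0]],
])

```text
clock: 1.35
tool_pos: [0.4193, 0.07, 0.2795]
eef_rot: [-179.6, -0.0, 161.6]
ft_force: [1.3, 1.0, 0.3]
gripper_width: 0.0855
```

```bash
cat > mv.py <<'E'
import sys; from h import *; from plant import env
# usage: mv.py x y z yaw -> remaining shift (cm) in tool axes, turn (rad) in tool axes
t=np.array(list(map(float,sys.argv[1:4]))); yaw=float(sys.argv[4])
s=env.state(); Rm=R.from_euler("xyz",s["eef_rot"],degrees=True)
T=R.from_euler("xyz",[180,0,yaw],degrees=True)
print("t",round(s["clock"],2),"pos",s["tool_pos"].round(4),"rot",s["eef_rot"].round(2),"F",s["ft_force"].round(2),"M",s["torque"].round(2),"w",round(s["gripper_width"],4))
print("shift cm",(Rm.inv().apply(t-s["tool_pos"])*100).round(2),"turn",(Rm.inv()*T).as_rotvec().round(4), "joints",s["joint_pos"].round(1))
E
python3 mv.py .558 .0768 .16 166.7
```

```text
t 1.35 pos [0.4193 0.07   0.2795] rot [-179.62   -0.    161.63] F [1.32 0.97 0.3 ] M [-0.02 -0.02  0.05] w 0.0855
shift cm [-12.95   5.09  11.91] turn [-0.0066 -0.0004 -0.0884] joints [ -5.6 -20.4 117.2  -0.4  83.3 -77.2]
```

>>> servo_tool([
  [[-3.2,1.2,2.5],[-0.001,0,-0.022]],
  [[-3.2,1.3,2.5],[-0.001,0,-0.022]],
  [[-3.2,1.3,2.5],[-0.002,0,-0.022]],
  [[-3.2,1.3,2.5],[-0.002,0,-0.022]],
  [[0,0,0],[0,0,0]],
])

```text
clock: 1.98
tool_pos: [0.5609, 0.0757, 0.1756]
eef_rot: [-179.9, -0.0, 166.2]
ft_force: [0.0, -1.0, -0.2]
gripper_width: 0.0854
```

```bash
python3 mv.py .558 .0768 .047 166.7
```

```text
t 1.98 pos [0.5609 0.0757 0.1756] rot [-179.94   -0.    166.17] F [ 0.05 -1.03 -0.15] M [ 0.04  0.06 -0.03] w 0.0854
shift cm [ 0.31  0.05 12.86] turn [-0.0011 -0.0001 -0.0092] joints [-3.800e+00  6.200e+00  1.043e+02 -1.000e-01  6.950e+01 -7.990e+01]
```

>>> servo_tool([
  [[0.3,0.05,2],[-0.001,0,-0.009]],
  [[0,0,3],[0,0,0]],
  [[0,0,3],[0,0,0]],
  [[0,0,2],[0,0,0]],
  [[0,0,0],[0,0,0]],
])

```text
clock: 2.6
tool_pos: [0.5571, 0.077, 0.0769]
eef_rot: [180.0, 0.2, 166.7]
ft_force: [-0.8, 0.6, 0.2]
gripper_width: 0.0856
```

```bash
python3 mv.py .558 .0768 .047 166.7; python3 - <<'E'
from h import *
from plant import snapshot
for n in("scene","top"):
    s=snapshot(n);np.savez(n+"1.npz",**s)
    r=s["pixels"][110:230,180:340] if n=="scene" else s["pixels"][90:210,120:280]
    cv2.imwrite(f"pics/{n}1.png",cv2.convertScaleAbs(cv2.resize(r,None,fx=4,fy=4,interpolation=cv2.INTER_CUBIC)[:,:,::-1],alpha=1.6))
E
```

```text
t 2.6 pos [0.5571 0.077  0.0769] rot [179.98   0.21 166.71] F [-0.83  0.59  0.16] M [-0.02  0.01 -0.03] w 0.0856
shift cm [-0.08 -0.    2.99] turn [0.0003 0.0037 0.0001] joints [ -3.7  13.4 107.7  -0.   58.7 -80.4]
```

View pics/scene1.png

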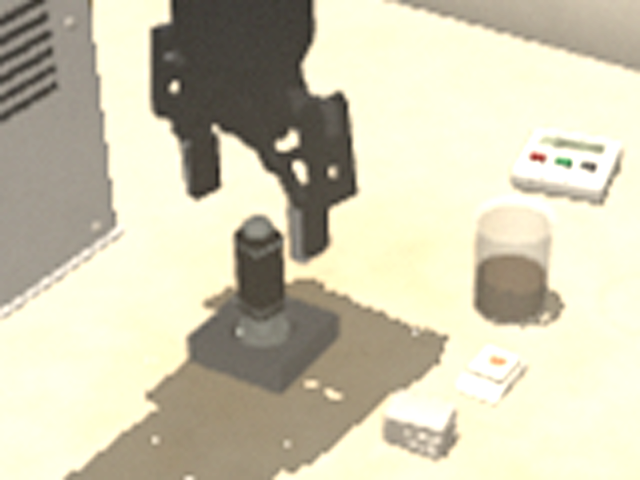

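View pics/top1.png

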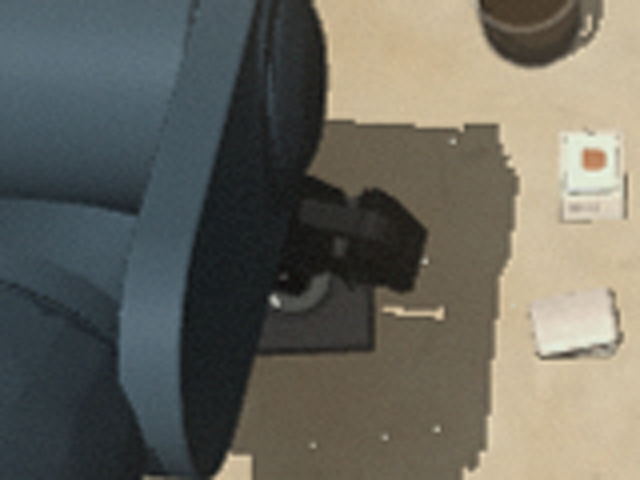

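The open fingers straddle the punch cap at (258,225) of the crop, and no bystander is near them, so I descend and grip.

>>> servo_tool([
  [[-0.1,0,2],[0,0.003,0]],
  [[0,0,1],[0,0,0]],
  [[0,0,0],[0,0,0]],
])

```text
clock: 3.08
tool_pos: [0.5616, 0.0766, 0.0494]
eef_rot: [179.9, 0.5, 166.7]
ft_force: [0.2, -0.6, 0.2]
gripper_width: 0.0854
```

```bash
python3 mv.py .558 .0768 .047 166.7
```

```text
t 3.08 pos [0.5616 0.0766 0.0494] rot [179.9    0.5  166.71] F [ 0.16 -0.58  0.23] M [-0.   -0.01  0.01] w 0.0854
shift cm [ 0.36 -0.06  0.24] turn [0.0017 0.0087 0.0002] joints [ -3.7  16.4 107.6   0.   55.5 -80.4]
```

>>> servo_tool([
  [[0.36,-0.05,0.2],[0.002,0.009,0]],
  [[0,0,0],[0,0,0]],
])

```text
clock: 3.32
tool_pos: [0.5579, 0.077, 0.0474]
eef_rot: [-180.0, -0.0, 166.7]
ft_force: [-1.0, -0.4, 0.0]
gripper_width: 0.0859
```

```bash
python3 mv.py .558 .0768 .047 166.7
```

```text
t 3.33 pos [0.5579 0.077  0.0474] rot [-1.7998e+02 -5.0000e-02  1.6671e+02] F [-1.02 -0.36  0.02] M [ 0.   -0.02 -0.04] w 0.0859
shift cm [-0.01 -0.02  0.04] turn [-0.0004 -0.0009  0.0002] joints [ -3.7  16.5 107.8  -0.   55.8 -80.4]
```

>>> servo_tool([
  [[0,0,0],[0,0,0]],
  [[0,0,0],[0,0,0]],
  [[0,0,0],[0,0,0]],
  [[0,0,0],[0,0,0]],
  [[0,0,0],[0,0,0]],
], grip=1, newtons=60)

```text
clock: 3.95
tool_pos: [0.5586, 0.077, 0.0482]
eef_rot: [-180.0, 0.1, 166.7]
ft_force: [-0.3, -0.1, -0.1]
gripper_width: 0.0212
```

```bash
python3 mv.py .558 .0768 .047 166.7
```

```text
t 3.95 pos [0.5586 0.077  0.0482] rot [-1.8000e+02  5.0000e-02  1.6671e+02] F [-0.3  -0.11 -0.08] M [ 0.02 -0.07 -0.01] w 0.0212
shift cm [ 0.06 -0.03  0.12] turn [-0.      0.0009  0.0002] joints [ -3.7  16.4 107.7  -0.   55.8 -80.4]
```

>>> servo_tool([
  [[0,0,-1],[0,0,0]],
  [[0,0,-2],[0,0,0]],
  [[0,0,-3],[0,0,0]],
  [[0,0,-3],[0,0,0]],
  [[0,0,-1],[0,0,0]],
])

```text
clock: 4.58
tool_pos: [0.5568, 0.0771, 0.1507]
eef_rot: [-180.0, -0.2, 166.7]
ft_force: [0.4, -0.4, -0.9]
gripper_width: 0.0216
```

>>> servo_tool([
  [[0,0,0],[0,0,0]],
  [[0,0,0],[0,0,0]],
])

```text
clock: 4.82
tool_pos: [0.5561, 0.0771, 0.1499]
eef_rot: [-179.9, -0.3, 166.7]
ft_force: [0.2, 0.7, -2.0]
gripper_width: 0.0215
```

```bash
python3 mv.py .5015 -.1965 .15 166.7; python3 - <<'E'
from h import *
from plant import snapshot,env
print(env.state()["ft_force"])
for n in("scene","top"):
    s=snapshot(n);np.savez(n+"2.npz",**s)
    r=s["pixels"][110:230,180:340] if n=="scene" else s["pixels"][90:210,120:280]
    cv2.imwrite(f"pics/{n}2.png",cv2.convertScaleAbs(cv2.resize(r,None,fx=4,fy=4,interpolation=cv2.INTER_CUBIC)[:,:,::-1],alpha=1.6))
    print(env.state()["ft_force"])
E
```

```text
t 4.83 pos [0.5561 0.0771 0.1499] rot [-179.94   -0.26  166.71] F [ 0.2   0.66 -2.  ] M [ 0.   -0.04 -0.04] w 0.0215
shift cm [-9.700e-01 -2.788e+01  1.000e-02] turn [-0.0011 -0.0045  0.0002] joints [ -3.7   7.5 105.8  -0.   67.  -80.4]
[ 0.20188771  0.66288732 -1.99579643]
[ 1.19162403  0.337352   -1.92476438]
[ 0.83827578  0.24547505 -0.78308132]
```

View pics/scene2.png

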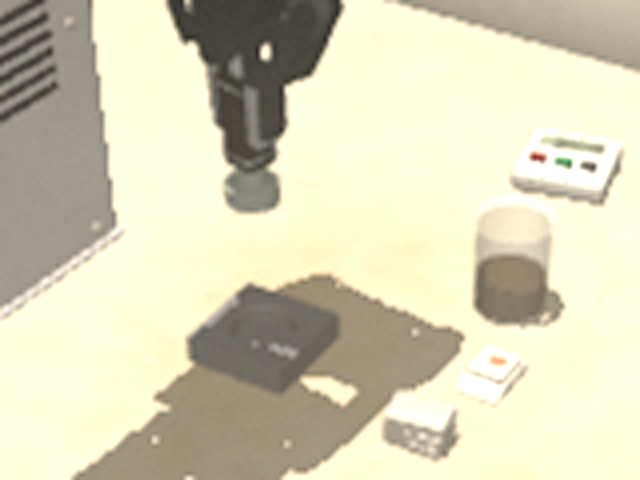

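>>> servo_tool([
  [[-0.1,-3,0],[0,0,0]],
  [[-0.2,-4.5,0],[0,0,0]],
  [[-0.2,-4.5,0],[0,0,0]],
  [[-0.2,-4.5,0],[0,0,0]],
  [[-0.2,-4.5,0],[0,0,0]],
])

```text
clock: 5.55
tool_pos: [0.5137, -0.1318, 0.1448]
eef_rot: [-180.0, -0.7, 167.1]
ft_force: [1.2, -0.7, -1.6]
gripper_width: 0.0215
```

>>> servo_tool([
  [[-0.1,-4,0],[0,0,0]],
  [[0,-2,0],[0,0,0]],
  [[0,0,0],[0,0,0]],
])

```text
clock: 5.92
tool_pos: [0.4987, -0.1945, 0.1421]
eef_rot: [179.9, -1.0, 166.8]
ft_force: [-0.5, 0.6, -1.1]
gripper_width: 0.0213
```

```bash
python3 mv.py .5015 -.1965 .12 166.7
```

```text
t 5.92 pos [ 0.4987 -0.1945  0.1421] rot [179.94  -0.98 166.79] F [-0.48  0.6  -1.09] M [ 0.03 -0.06 -0.04] w 0.0213
shift cm [-0.36 -0.14  2.2 ] turn [ 0.001  -0.0172  0.0015] joints [ -33.3    5.1  109.3   -0.3   66.5 -110. ]
```

>>> servo_tool([
  [[-0.36,-0.14,1],[0.001,-0.017,0.0015]],
  [[0,0,0.5],[0,0,0]],
  [[0,0,0],[0,0,0]],
])

```text
clock: 6.3
tool_pos: [0.5014, -0.1943, 0.1243]
eef_rot: [179.9, -0.1, 166.8]
ft_force: [0.3, 1.0, -1.2]
gripper_width: 0.0213
```

```bash
python3 mv.py .5015 -.1965 .12 166.7; python3 - <<'E'
from h import *
from plant import snapshot
for n in("scene","top"):
    s=snapshot(n);np.savez(n+"3.npz",**s)
    r=s["pixels"][150:300,260:420] if n=="scene" else s["pixels"][120:240,270:430]
    cv2.imwrite(f"pics/{n}3.png",cv2.convertScaleAbs(cv2.resize(r,None,fx=4,fy=4,interpolation=cv2.INTER_CUBIC)[:,:,::-1],alpha=1.6))
E
```

```text
t 6.3 pos [ 0.5014 -0.1943  0.1243] rot [ 1.7991e+02 -1.1000e-01  1.6682e+02] F [ 0.29  0.97 -1.17] M [-0.   -0.02 -0.02] w 0.0213
shift cm [-0.06 -0.22  0.43] turn [ 0.0016 -0.002   0.002 ] joints [-3.330e+01  6.300e+00  1.101e+02  1.000e-01  6.370e+01 -1.101e+02]
```

View pics/scene3.png

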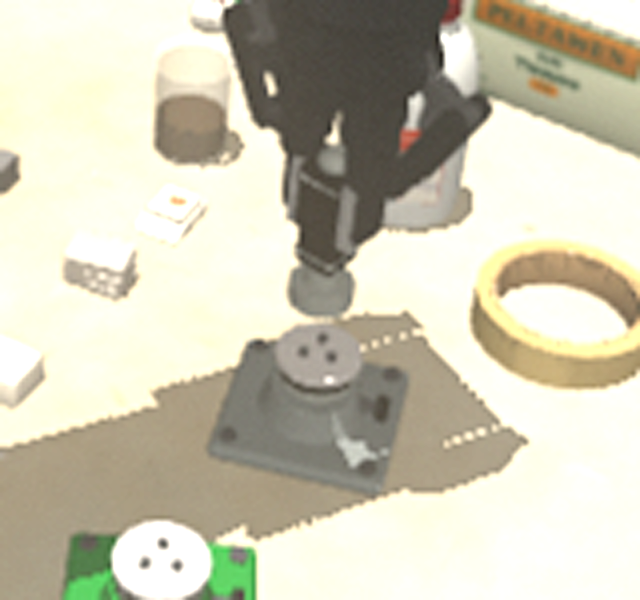

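View pics/top3.png

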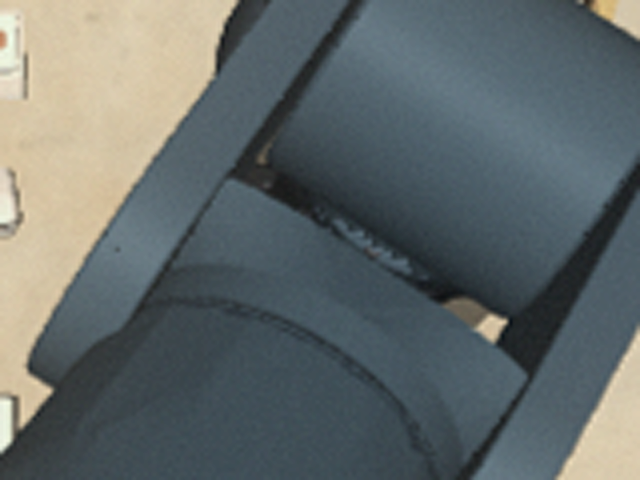

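```bash
python3 - <<'E'
from h import *
from scipy.optimize import least_squares
s=load("scene3.npz");P=cloud(s);X,Y,Z=P[...,0],P[...,1],P[...,2]
b=(abs(X-.50)<.03)&(abs(Y+.195)<.03)
q=P[b&(Z>.07)&(Z<.10)]
print(len(q),q.min(0).round(4),q.max(0).round(4))
q=P[b&(Z>.083)&(Z<.092)]
r=least_squares(lambda c:(np.hypot(q[:,0]-c[0],q[:,1]-c[1])-.016)*1000,[.5,-.195],loss="soft_l1"); print("die",r.x.round(4),np.abs(r.fun).mean())
q=P[b&(Z>.04)&(Z<.054)]; c,rr=cv2.minEnclosingCircle(q[:,:2].astype(np.float32)*1000);print("plate",c,rr,np.median(q[:,2]))
# same bias check on the punch in stand (die is in the socket) -> handle
q=P[b&(Z>.106)&(Z<.118)]; print("handle pts",len(q),q.mean(0).round(4))
E
```

```text
163 [ 0.4842 -0.2093  0.0821] [ 0.5142 -0.1772  0.0998]
die [ 0.5013 -0.1928] 0.7677789211434433
plate (502.13153076171875, -195.0926513671875) 23.21180534362793 0.0473774910683985
handle pts 65 [ 0.4928 -0.1962  0.1127]
```

>>> servo_tool([
  [[-0.1,-0.23,1],[0.001,-0.002,0.002]],
  [[0,0,1],[0,0,0]],
  [[0,0,0],[0,0,0]],
])

```text
clock: 6.78
tool_pos: [0.5024, -0.1968, 0.1037]
eef_rot: [180.0, 0.1, 166.7]
ft_force: [0.0, 0.2, -1.1]
gripper_width: 0.0213
```

```bash
python3 mv.py .5018 -.1966 .098 166.7
```

```text
t 6.78 pos [ 0.5024 -0.1968  0.1037] rot [1.7999e+02 8.0000e-02 1.6672e+02] F [ 0.03  0.23 -1.13] M [-0.01  0.   -0.02] w 0.0213
shift cm [0.06 0.01 0.57] turn [0.0001 0.0015 0.0004] joints [ -33.5    8.2  110.5    0.    61.2 -110.2]
```

>>> servo_tool([
  [[0.06,0,0.3],[0,0.0015,0]],
  [[0,0,0.2],[0,0,0]],
  [[0,0,0],[0,0,0]],
])

```text
clock: 7.15
tool_pos: [0.502, -0.1969, 0.0985]
eef_rot: [-180.0, 0.0, 166.7]
ft_force: [0.1, 0.1, -2.1]
gripper_width: 0.0216
```

```bash
python3 mv.py .5018 -.1966 .096 166.7
```

```text
t 7.15 pos [ 0.502  -0.1969  0.0985] rot [-1.7999e+02  2.0000e-02  1.6672e+02] F [ 0.12  0.11 -2.11] M [ 0.   -0.01 -0.01] w 0.0216
shift cm [0.02 0.03 0.25] turn [-0.0001  0.0003  0.0003] joints [ -33.5    8.7  110.6    0.    60.7 -110.2]
```

>>> servo_tool([
  [[0,0,0.1],[0,0,0]],
  [[0,0,0.1],[0,0,0]],
  [[0,0,0.05],[0,0,0]],
  [[0,0,0],[0,0,0]],
])

```text
clock: 7.65
tool_pos: [0.5022, -0.1971, 0.0963]
eef_rot: [-180.0, 0.1, 166.7]
ft_force: [-0.6, 0.2, -1.4]
gripper_width: 0.0216
```

>>> servo_tool([
  [[0,0,0.05],[0,0,0]],
  [[0,0,0.05],[0,0,0]],
])

```text
clock: 7.9
tool_pos: [0.5023, -0.1971, 0.0954]
eef_rot: [-180.0, 0.1, 166.7]
ft_force: [-0.1, 0.8, -1.4]
gripper_width: 0.0213
```

>>> servo_tool([
  [[0,0,0.05],[0,0,0]],
  [[0,0,0.05],[0,0,0]],
])

```text
clock: 8.15
tool_pos: [0.5023, -0.1971, 0.0943]
eef_rot: [-180.0, 0.1, 166.7]
ft_force: [0.8, -0.2, -1.5]
gripper_width: 0.0213
```

```bash
python3 mv.py .5018 -.1966 .093 166.7
```

```text
t 8.15 pos [ 0.5023 -0.1971  0.0943] rot [-1.7997e+02  7.0000e-02  1.6672e+02] F [ 0.76 -0.17 -1.47] M [-0.02  0.04  0.02] w 0.0213
shift cm [0.06 0.04 0.13] turn [-0.0004  0.0013  0.0003] joints [ -33.5    9.1  110.7    0.    60.2 -110.2]
```

Tracking is clean. I correct the small offset while still clear of the plate and keep feeling.

>>> servo_tool([
  [[0.04,0.03,0.05],[0,0.001,0]],
  [[0,0,0.05],[0,0,0]],
])

```text
clock: 8.4
tool_pos: [0.5019, -0.1967, 0.0932]
eef_rot: [-180.0, 0.0, 166.7]
ft_force: [0.3, 1.1, -0.4]
gripper_width: 0.0214
```

>>> servo_tool([
  [[0,0,0.05],[0,0,0]],
])

```text
clock: 8.52
tool_pos: [0.502, -0.1968, 0.0929]
eef_rot: [-180.0, 0.0, 166.7]
ft_force: [-0.9, -0.1, -0.1]
gripper_width: 0.0213
```

>>> servo_tool([
  [[0,0,0.05],[0,0,0]],
])

```text
clock: 8.65
tool_pos: [0.5022, -0.1969, 0.0927]
eef_rot: [-180.0, 0.0, 166.7]
ft_force: [-0.9, 0.9, 0.9]
gripper_width: 0.0211
```

>>> servo_tool([
  [[0,0,0.05],[0,0,0]],
])

```text
clock: 8.78
tool_pos: [0.5023, -0.1969, 0.0925]
eef_rot: [-180.0, 0.0, 166.7]
ft_force: [-1.3, 1.2, 2.7]
gripper_width: 0.0211
```

>>> servo_tool([
  [[0.01,0.01,0.07],[0,0,0]],
  [[0.01,0.01,0.07],[0,0,0]],
])

```text
clock: 9.02
tool_pos: [0.5025, -0.1969, 0.092]
eef_rot: [-179.9, 0.1, 166.7]
ft_force: [-2.2, 1.6, 4.6]
gripper_width: 0.0215
```

>>> servo_tool([
  [[0.01,0.01,0.07],[0,0,0]],
])

```text
clock: 9.15
tool_pos: [0.5026, -0.197, 0.0918]
eef_rot: [-179.9, 0.1, 166.7]
ft_force: [-1.5, 1.7, 5.2]
gripper_width: 0.0209
```

>>> servo_tool([
  [[0.01,0.01,0.07],[0,0,0]],
])

```text
clock: 9.28
tool_pos: [0.5027, -0.197, 0.0916]
eef_rot: [-179.9, 0.1, 166.7]
ft_force: [-2.6, 1.9, 5.7]
gripper_width: 0.0214
```

>>> servo_tool([
  [[0.07,0.01,0.08],[0,0.001,0]],
])

```text
clock: 9.4
tool_pos: [0.5024, -0.197, 0.0913]
eef_rot: [-179.9, 0.1, 166.7]
ft_force: [-1.6, 1.2, 5.9]
gripper_width: 0.0212
```

>>> servo_tool([
  [[0.06,0.01,0.08],[0,0.001,0]],
])

```text
clock: 9.52
tool_pos: [0.5023, -0.197, 0.0911]
eef_rot: [-179.9, 0.1, 166.7]
ft_force: [-1.1, 0.6, 6.4]
gripper_width: 0.0216
```

>>> servo_tool([
  [[0.06,0.01,0.08],[0,0.001,0]],
])

```text
clock: 9.65
tool_pos: [0.5023, -0.197, 0.091]
eef_rot: [-179.9, 0.1, 166.7]
ft_force: [-1.2, 1.7, 5.5]
gripper_width: 0.0215
```

>>> servo_tool([
  [[0.05,0.01,0.1],[0,0.001,0]],
  [[0.05,0.01,0.1],[0,0.001,0]],
])

```text
clock: 9.9
tool_pos: [0.5024, -0.197, 0.0904]
eef_rot: [-179.8, 0.1, 166.7]
ft_force: [-0.8, 1.4, 5.4]
gripper_width: 0.0212
```

>>> servo_tool([
  [[0.05,0.01,0.1],[0,0.001,0]],
  [[0.05,0.01,0.1],[0,0.001,0]],
])

```text
clock: 10.15
tool_pos: [0.5024, -0.1969, 0.0897]
eef_rot: [-179.8, 0.1, 166.7]
ft_force: [-2.4, 0.7, 5.8]
gripper_width: 0.0214
```

>>> servo_tool([
  [[0.05,0.01,0.1],[0,0.001,0]],
  [[0.05,0.01,0.1],[0,0.001,0]],
])

```text
clock: 10.4
tool_pos: [0.5024, -0.1969, 0.089]
eef_rot: [-179.8, 0.2, 166.7]
ft_force: [-2.1, 2.2, 5.4]
gripper_width: 0.0214
```

```bash
python3 mv.py .5018 -.1966 .089 166.7
```

```text
t 10.4 pos [ 0.5024 -0.1969  0.089 ] rot [-1.7979e+02  1.5000e-01  1.6673e+02] F [-2.13  2.23  5.41] M [0.32 0.32 0.04] w 0.0214
shift cm [0.07 0.02 0.  ] turn [-0.0037  0.0027  0.0005] joints [ -33.4    9.5  110.8   -0.2   59.5 -110. ]
```

>>> servo_tool([
  [[0.06,0.02,0.1],[-0.003,0.002,0]],
  [[0.06,0.02,0.1],[-0.003,0.002,0]],
])

```text
clock: 10.65
tool_pos: [0.5025, -0.197, 0.0887]
eef_rot: [179.9, 0.1, 166.7]
ft_force: [-2.3, 1.0, 6.1]
gripper_width: 0.0213
```

>>> servo_tool([
  [[0.06,0.02,0.1],[-0.002,0.002,0]],
  [[0.06,0.02,0.1],[-0.002,0.002,0]],
])

```text
clock: 10.9
tool_pos: [0.5026, -0.1972, 0.0887]
eef_rot: [179.8, 0.0, 166.7]
ft_force: [-2.2, 0.8, 7.6]
gripper_width: 0.0212
```

>>> servo_tool([
  [[0.06,0.02,0.1],[-0.002,0.002,0]],
])

```text
clock: 11.02
tool_pos: [0.5026, -0.1973, 0.0887]
eef_rot: [179.7, -0.0, 166.7]
ft_force: [-2.5, 1.8, 7.4]
gripper_width: 0.0215
```

```bash
python3 mv.py .5018 -.1966 .089 166.7
```

```text
t 11.03 pos [ 0.5026 -0.1973  0.0887] rot [ 1.7968e+02 -4.0000e-02  1.6675e+02] F [-2.53  1.75  7.45] M [0.19 0.47 0.03] w 0.0215
shift cm [ 0.1   0.05 -0.03] turn [ 0.0056 -0.0007  0.0008] joints [ -33.6    9.7  110.6    0.3   59.8 -110.5]
```

>>> servo_tool([
  [[0.1,0.03,0.12],[0.003,0,0]],
  [[0.1,0.03,0.12],[0.001,0,0]],
])

```text
clock: 11.28
tool_pos: [0.5024, -0.1971, 0.0885]
eef_rot: [180.0, 0.2, 166.7]
ft_force: [-2.0, 1.5, 8.7]
gripper_width: 0.021
```

>>> servo_tool([
  [[0.1,0.03,0.14],[0.001,0,0]],
  [[0.1,0.03,0.14],[0,0,0]],
])

```text
clock: 11.52
tool_pos: [0.5023, -0.197, 0.0884]
eef_rot: [-179.9, 0.4, 166.7]
ft_force: [-1.7, 0.8, 9.0]
gripper_width: 0.0215
```

```bash
python3 mv.py .5018 -.1966 .089 166.7
```

```text
t 11.53 pos [ 0.5023 -0.197   0.0884] rot [-179.92    0.39  166.74] F [-1.72  0.77  8.99] M [0.29 0.48 0.  ] w 0.0215
shift cm [ 0.06  0.02 -0.06] turn [-0.0015  0.0068  0.0006] joints [-3.350e+01  9.400e+00  1.110e+02  1.000e-01  5.920e+01 -1.103e+02]
```

>>> servo_tool([
  [[0.08,0.03,0.18],[-0.001,0.004,0]],
  [[0.08,0.03,0.18],[-0.001,0.003,0]],
])

```text
clock: 11.78
tool_pos: [0.5028, -0.1972, 0.088]
eef_rot: [-179.9, 0.2, 166.7]
ft_force: [-4.1, 1.1, 11.2]
gripper_width: 0.0216
```

>>> servo_tool([
  [[0.08,0.03,0.2],[0,0.002,0]],
  [[0.08,0.03,0.2],[0,0.002,0]],
])

```text
clock: 12.02
tool_pos: [0.5031, -0.1973, 0.0876]
eef_rot: [-179.9, 0.2, 166.7]
ft_force: [-4.1, 2.1, 13.3]
gripper_width: 0.0214
```

```bash
python3 mv.py .5018 -.1966 .089 166.7
```

```text
t 12.03 pos [ 0.5031 -0.1973  0.0876] rot [-1.7988e+02  1.6000e-01  1.6675e+02] F [-4.15  2.09 13.32] M [ 0.51  0.84 -0.02] w 0.0214
shift cm [ 0.15  0.04 -0.14] turn [-0.002   0.0027  0.0008] joints [-3.340e+01  9.700e+00  1.107e+02 -1.000e-01  5.940e+01 -1.101e+02]
```

>>> servo_tool([
  [[0.13,0.04,0.19],[-0.001,0.001,0]],
  [[0.13,0.04,0.19],[-0.001,0.001,0]],
])

```text
clock: 12.28
tool_pos: [0.5028, -0.1972, 0.0878]
eef_rot: [-179.9, 0.3, 166.8]
ft_force: [-2.5, 1.9, 13.1]
gripper_width: 0.0215
```

>>> servo_tool([
  [[0.13,0.04,0.19],[-0.001,0.001,0]],
  [[0.13,0.04,0.19],[-0.001,0.001,0]],
])

```text
clock: 12.52
tool_pos: [0.5026, -0.1971, 0.0879]
eef_rot: [-179.9, 0.4, 166.8]
ft_force: [-3.1, 1.8, 12.0]
gripper_width: 0.0216
```

>>> servo_tool([
  [[0.12,0.04,0.22],[-0.001,0.003,0]],
  [[0.12,0.04,0.22],[-0.001,0.002,0]],
])

```text
clock: 12.78
tool_pos: [0.5028, -0.1972, 0.0876]
eef_rot: [-180.0, 0.4, 166.8]
ft_force: [-3.5, 2.4, 12.9]
gripper_width: 0.0212
```

>>> servo_tool([
  [[0.12,0.04,0.22],[0,0.002,0]],
  [[0.12,0.04,0.22],[0,0.002,0]],
])

```text
clock: 13.02
tool_pos: [0.5028, -0.1972, 0.0875]
eef_rot: [-179.9, 0.4, 166.8]
ft_force: [-3.4, 2.2, 14.9]
gripper_width: 0.0215
```

```bash
python3 mv.py .5018 -.1966 .089 166.7
```

```text
t 13.03 pos [ 0.5028 -0.1972  0.0875] rot [-179.87    0.4   166.78] F [-3.36  2.16 14.88] M [ 0.57  0.84 -0.04] w 0.0215
shift cm [ 0.11  0.04 -0.15] turn [-0.0023  0.007   0.0013] joints [ -33.5    9.6  110.9    0.    59.1 -110.2]
```

>>> servo_tool([
  [[0.13,0.04,0.21],[-0.001,0.003,0]],
  [[0.13,0.04,0.21],[-0.001,0.003,0]],
  [[0.13,0.04,0.21],[-0.001,0.003,0]],
])

```text
clock: 13.4
tool_pos: [0.5028, -0.1972, 0.0877]
eef_rot: [-179.9, 0.3, 166.8]
ft_force: [-2.9, 2.0, 12.9]
gripper_width: 0.0214
```

>>> servo_tool([
  [[0.13,0.04,0.21],[0,0.003,0]],
  [[0.13,0.04,0.21],[0,0.003,0]],
  [[0.13,0.04,0.21],[0,0.003,0]],
])

```text
clock: 13.78
tool_pos: [0.5029, -0.1971, 0.0877]
eef_rot: [-179.8, 0.2, 166.8]
ft_force: [-3.0, 2.3, 12.8]
gripper_width: 0.0211
```

>>> servo_tool([
  [[0.13,0.04,0.21],[0,0.003,0]],
  [[0.13,0.04,0.21],[0,0.003,0]],
  [[0.13,0.04,0.21],[0,0.003,0]],
])

```text
clock: 14.15
tool_pos: [0.5029, -0.1971, 0.0877]
eef_rot: [-179.7, 0.1, 166.8]
ft_force: [-3.7, 1.8, 12.4]
gripper_width: 0.0213
```

```bash
python3 mv.py .5018 -.1966 .089 166.7
```

```text
t 14.15 pos [ 0.5029 -0.1971  0.0877] rot [-1.7965e+02  8.0000e-02  1.6677e+02] F [-3.74  1.81 12.38] M [0.54 0.66 0.01] w 0.0213
shift cm [ 0.12  0.02 -0.13] turn [-0.006   0.0013  0.0013] joints [ -33.3    9.7  110.7   -0.3   59.4 -109.9]
```

>>> servo_tool([
  [[0.14,0.03,0.23],[-0.003,0.001,0]],
  [[0.14,0.03,0.23],[-0.002,0.001,0]],
  [[0.14,0.03,0.23],[-0.001,0.001,0]],
])

```text
clock: 14.52
tool_pos: [0.5028, -0.1973, 0.0875]
eef_rot: [-179.9, 0.3, 166.8]
ft_force: [-3.3, 3.2, 14.1]
gripper_width: 0.0214
```

>>> servo_tool([
  [[0.14,0.03,0.23],[-0.001,0.002,0]],
  [[0.14,0.03,0.23],[-0.001,0.002,0]],
  [[0.14,0.03,0.23],[-0.001,0.002,0]],
])

```text
clock: 14.9
tool_pos: [0.5027, -0.1974, 0.0875]
eef_rot: [-179.9, 0.4, 166.8]
ft_force: [-4.2, 2.2, 13.3]
gripper_width: 0.0211
```

>>> servo_tool([
  [[0.14,0.03,0.23],[-0.001,0.002,0]],
  [[0.14,0.03,0.23],[-0.001,0.002,0]],
  [[0.14,0.03,0.23],[-0.001,0.002,0]],
])

```text
clock: 15.28
tool_pos: [0.5026, -0.1974, 0.0874]
eef_rot: [180.0, 0.5, 166.8]
ft_force: [-3.5, 2.3, 13.5]
gripper_width: 0.0217
```

```bash
python3 mv.py .5018 -.1966 .089 166.7
```

```text
t 15.28 pos [ 0.5026 -0.1974  0.0874] rot [179.98   0.5  166.78] F [-3.5   2.33 13.47] M [0.58 0.81 0.01] w 0.0217
shift cm [ 0.1   0.06 -0.16] turn [0.0003 0.0087 0.0014] joints [ -33.6    9.5  111.     0.2   59.  -110.5]
```

>>> servo_tool([
  [[0.15,0.03,0.12],[0,0.002,0]],
  [[0.12,0.03,0.05],[0,0.002,0]],
])

```text
clock: 15.52
tool_pos: [0.5021, -0.197, 0.089]
eef_rot: [-180.0, 0.5, 166.8]
ft_force: [-1.8, 0.9, 5.5]
gripper_width: 0.0211
```

```bash
python3 mv.py .5018 -.1966 .089 166.7
```

```text
t 15.53 pos [ 0.5021 -0.197   0.089 ] rot [-179.97    0.5   166.78] F [-1.75  0.94  5.51] M [0.32 0.32 0.02] w 0.0211
shift cm [ 0.04  0.04 -0.  ] turn [-0.0005  0.0087  0.0013] joints [ -33.5    9.3  111.1    0.2   59.2 -110.4]
```

>>> servo_tool([
  [[0.03,0.02,-0.05],[0,0.001,0]],
  [[0,0,-0.15],[0,0,0]],
  [[0,0,-0.5],[0,0,0]],
  [[0,0,-1],[0,0,0]],
  [[0,0,-2],[0,0,0]],
])

```text
clock: 16.15
tool_pos: [0.4998, -0.1956, 0.1244]
eef_rot: [179.9, 0.2, 166.8]
ft_force: [-0.1, -0.5, -1.7]
gripper_width: 0.0214
```

>>> servo_tool([
  [[0,0,-2],[0,0,0]],
  [[0,0,-1],[0,0,0]],
  [[0,0,0],[0,0,0]],
])

```text
clock: 16.52
tool_pos: [0.5006, -0.1963, 0.1577]
eef_rot: [-180.0, 0.4, 166.8]
ft_force: [-0.7, -0.6, -1.5]
gripper_width: 0.0212
```

```bash
python3 mv.py .5586 .077 .15 166.7; python3 - <<'E'
from h import *
from plant import snapshot
for n in("scene",):
    s=snapshot(n);np.savez(n+"4.npz",**s)
    r=s["pixels"][150:300,260:420]
    cv2.imwrite(f"pics/{n}4.png",cv2.convertScaleAbs(cv2.resize(r,None,fx=4,fy=4,interpolation=cv2.INTER_CUBIC)[:,:,::-1],alpha=1.6))
E
```

```text
t 16.52 pos [ 0.5006 -0.1963  0.1577] rot [-179.99    0.41  166.76] F [-0.74 -0.65 -1.5 ] M [ 0.02 -0.02  0.01] w 0.0212
shift cm [ 0.62 27.93  0.76] turn [-0.0002  0.0071  0.001 ] joints [-3.360e+01  3.400e+00  1.093e+02  1.000e-01  6.690e+01 -1.104e+02]
```

View pics/scene4.png

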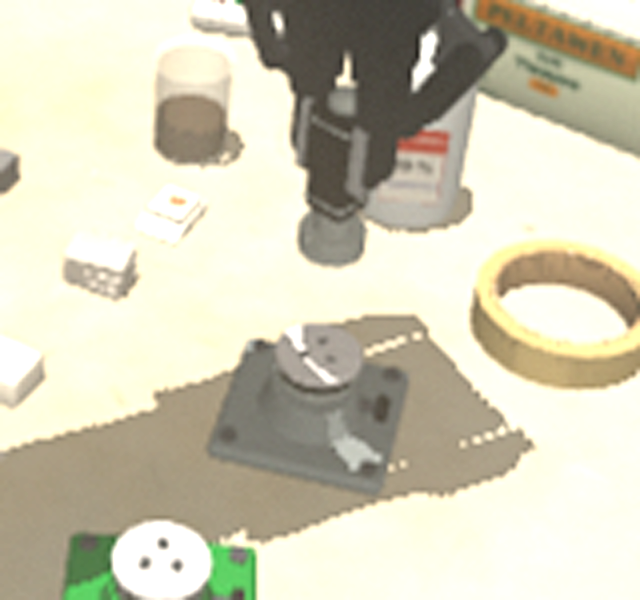

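>>> servo_tool([
  [[0.1,3,0],[0,0.002,0]],
  [[0.1,4.5,0],[0,0.002,0]],
  [[0.1,4.5,0],[0,0.002,0]],
  [[0.1,4.5,0],[0,0.001,0]],
  [[0.1,4.5,0],[0,0,0]],
])

```text
clock: 17.2
tool_pos: [0.5424, 0.0131, 0.1524]
eef_rot: [180.0, -0.5, 166.4]
ft_force: [0.7, -0.8, -2.7]
gripper_width: 0.0214
```

>>> servo_tool([
  [[0.1,4,0],[0,0,0]],
  [[0,2,0],[0,0,0]],
  [[0,0,0],[0,0,0]],
])

```text
clock: 17.58
tool_pos: [0.5539, 0.0766, 0.1489]
eef_rot: [-180.0, -0.8, 166.6]
ft_force: [0.1, 0.1, -0.7]
gripper_width: 0.0211
```

```bash
python3 mv.py .5586 .077 .12 166.7; python3 - <<'E'
from h import *
from plant import snapshot
for n in("scene","top"):
    s=snapshot(n);np.savez(n+"5.npz",**s)
    r=s["pixels"][210:290,290:370] if n=="scene" else s["pixels"][150:310,310:390]
    cv2.imwrite(f"pics/{n}5.png",cv2.convertScaleAbs(cv2.resize(r,None,fx=3.7,fy=3.7,interpolation=cv2.INTER_CUBIC)[:,:,::-1],alpha=1.2))
    P=cloud(s);
    for nm,x0 in(("grey",.502),("green",.346)):
        b=(np.hypot(P[...,0]-x0,P[...,1]+.196)<.017)&(P[...,2]>.035); print(n,nm,np.percentile(P[b][:,2],[5,50,95,100]).round(4))
E
```

```text
t 17.57 pos [0.5539 0.0766 0.1489] rot [-179.99   -0.79  166.63] F [ 0.13  0.08 -0.72] M [-0.03  0.01 -0.05] w 0.0211
shift cm [-0.49  0.15  2.89] turn [-0.0001 -0.0137 -0.0012] joints [-3.800e+00  7.600e+00  1.058e+02  1.000e-01  6.740e+01 -8.050e+01]
scene grey [0.0456 0.0473 0.0489 0.0516]
scene green [0.0428 0.0446 0.047  0.05  ]
top grey [0.0454 0.0477 0.0502 0.053 ]
top green [0.0423 0.0449 0.0476 0.0508]
```

View pics/scene5.png

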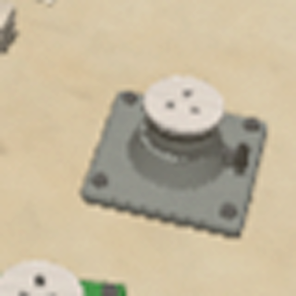

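View pics/top5.png

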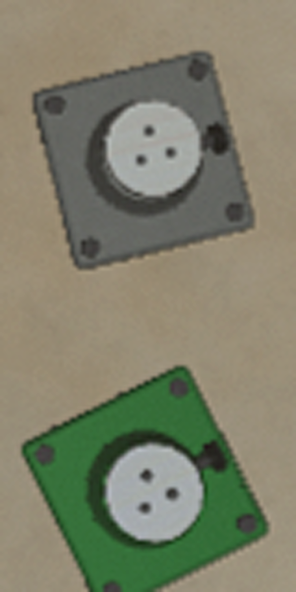

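```bash
python3 - <<'E'
from h import *
rows=[]
for n,(a,b,c,d) in(("scene",(225,255,320,360)),("top",(172,208,330,370))):
    t=[cv2.resize(load(f"{n}{k}.npz")["pixels"][a:b,c:d],(400,int(400*(b-a)/(d-c))),interpolation=cv2.INTER_NEAREST) for k in(0,5)]
    rows.append(np.hstack(t)[:290])
cv2.imwrite("pics/cmp.png",np.vstack([r[:290] for r in rows])[:,:,::-1])
E
```

```text
(no output)
```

View pics/cmp.png

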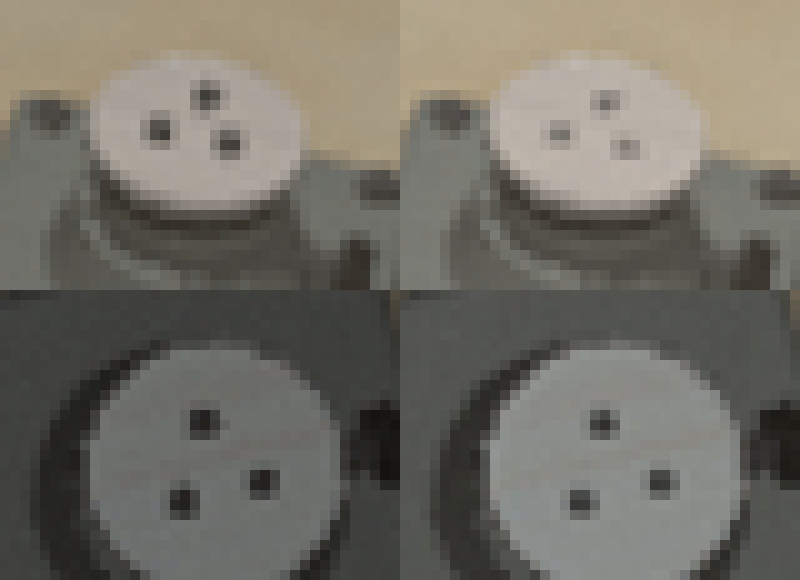

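In the before/after picture all three pin dots have shrunk equally and lost their sides, so the pins are in. Now I align over the stand.

>>> servo_tool([
  [[-0.49,0.15,1.5],[0,-0.014,-0.001]],
  [[0,0,1.5],[0,0,0]],
  [[0,0,0],[0,0,0]],
])

```text
clock: 18.05
tool_pos: [0.5581, 0.0729, 0.1173]
eef_rot: [-179.9, -0.0, 166.4]
ft_force: [-0.3, -0.2, -0.9]
gripper_width: 0.0212
```

```bash
python3 mv.py .5586 .077 .08 166.7;  python3 - <<'E'
from h import *
from plant import snapshot,env
from scipy.optimize import least_squares
s=snapshot("scene");P=cloud(s);X,Y,Z=P[...,0],P[...,1],P[...,2]
t=env.state()["tool_pos"]
b=(abs(X-t[0])<.03)&(abs(Y-t[1])<.03)
zt=t[2]-.0422
q=P[b&(Z>zt+.001)&(Z<zt+.010)]
r=least_squares(lambda c:(np.hypot(q[:,0]-c[0],q[:,1]-c[1])-.016)*1000,[.5,-.195],loss="soft_l1"); print("die",len(q),r.x.round(4),"tcp",t.round(4))
q=P[(abs(X-t[0])<.02)&(abs(Y-t[1])<.02)&(Z>.03)];print("lowest punch z",np.sort(q[:,2])[:8].round(4),"expected",zt)
r=s["pixels"][110:230,180:340]
cv2.imwrite("pics/scene6.png",cv2.convertScaleAbs(cv2.resize(r,None,fx=4,fy=4,interpolation=cv2.INTER_CUBIC)[:,:,::-1],alpha=1.6))
E
```

```text
t 18.05 pos [0.5581 0.0729 0.1173] rot [-1.7994e+02 -4.0000e-02  1.6637e+02] F [-0.33 -0.2  -0.95] M [0.02 0.02 0.03] w 0.0212
shift cm [0.05 0.41 3.73] turn [-0.0011 -0.0007 -0.0057] joints [-4.100e+00  1.010e+01  1.066e+02 -1.000e-01  6.330e+01 -8.040e+01]
die 59 [0.5359 0.0583] tcp [0.5588 0.0729 0.1181]
lowest punch z [0.075  0.0753 0.0755 0.0761 0.0764 0.077  0.0771 0.0771] expected 0.0759109607550003
```

View pics/scene6.png

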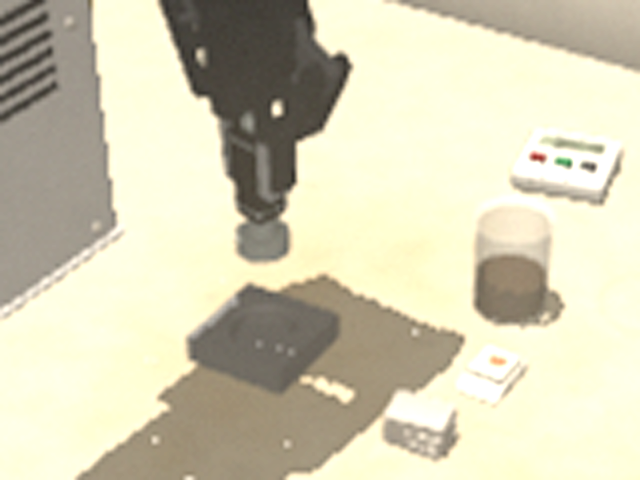

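>>> servo_tool([
  [[0.05,0.4,1],[-0.001,0,-0.006]],
  [[0,0,1],[0,0,0]],
  [[0,0,0.5],[0,0,0]],
  [[0,0,0],[0,0,0]],
])

```text
clock: 18.6
tool_pos: [0.5598, 0.0768, 0.0923]
eef_rot: [180.0, 0.1, 166.7]
ft_force: [-0.2, 0.7, -1.5]
gripper_width: 0.0214
```

```bash
python3 mv.py .5586 .077 .07 166.7;  python3 - <<'E'
from h import *
from plant import snapshot,env
from scipy.optimize import least_squares
s=snapshot("scene");P=cloud(s);X,Y,Z=P[...,0],P[...,1],P[...,2]
t=env.state()["tool_pos"]
b=(abs(X-t[0])<.03)&(abs(Y-t[1])<.03)
zt=t[2]-.0422
q=P[b&(Z>zt+.001)&(Z<zt+.010)]
r=least_squares(lambda c:(np.hypot(q[:,0]-c[0],q[:,1]-c[1])-.016)*1000,t[:2],loss="soft_l1"); print("die",len(q),r.x.round(4),"tcp",t.round(4))
E
```

```text
t 18.6 pos [0.5598 0.0768 0.0923] rot [1.7998e+02 1.2000e-01 1.6672e+02] F [-0.2   0.73 -1.53] M [0.02 0.06 0.03] w 0.0214
shift cm [ 0.13 -0.01  2.23] turn [0.0004 0.0021 0.0004] joints [ -3.7  12.4 107.    0.   60.5 -80.4]
die 54 [0.5599 0.0781] tcp [0.56   0.0768 0.0925]
```

>>> servo_tool([
  [[0.15,0,1],[0,0.002,0]],
  [[0.04,0,0.8],[0,0,0]],
  [[0.02,0,0.2],[0,0,0]],
  [[0,0,0],[0,0,0]],
])

```text
clock: 19.15
tool_pos: [0.558, 0.0773, 0.0714]
eef_rot: [180.0, 0.1, 166.7]
ft_force: [-0.2, -0.1, -1.4]
gripper_width: 0.0211
```

```bash
python3 mv.py .5585 .077 .05 166.7
```

```text
t 19.15 pos [0.558  0.0773 0.0714] rot [1.7997e+02 6.0000e-02 1.6672e+02] F [-0.24 -0.09 -1.35] M [-0.05  0.02  0.03] w 0.0211
shift cm [-0.05 -0.02  2.14] turn [0.0005 0.001  0.0004] joints [ -3.6  14.1 107.6   0.   58.3 -80.4]
```

>>> servo_tool([
  [[-0.03,-0.02,0.4],[0,0.001,0]],
  [[0.02,0,0.4],[0,0,0]],
  [[0.02,0,0.2],[0,0,0]],
])

```text
clock: 19.52
tool_pos: [0.5584, 0.0771, 0.0613]
eef_rot: [180.0, 0.1, 166.7]
ft_force: [-0.3, -0.3, -2.0]
gripper_width: 0.0212
```

>>> servo_tool([
  [[0.02,0,0.3],[0,0,0]],
  [[0.02,0,0.3],[0,0,0]],
  [[0,0,0],[0,0,0]],
])

```text
clock: 19.9
tool_pos: [0.5578, 0.0772, 0.0547]
eef_rot: [180.0, 0.0, 166.7]
ft_force: [0.3, -1.0, -1.4]
gripper_width: 0.021
```

```bash
python3 mv.py .5585 .077 .0482 166.7
```

```text
t 19.9 pos [0.5578 0.0772 0.0547] rot [1.7996e+02 4.0000e-02 1.6673e+02] F [ 0.3  -0.97 -1.45] M [ 0.    0.02 -0.  ] w 0.021
shift cm [-0.07 -0.01  0.65] turn [0.0007 0.0007 0.0005] joints [ -3.7  15.7 107.8   0.   56.5 -80.4]
```

The die is below the socket rim without contact. I carry on down to the floor.

>>> servo_tool([
  [[-0.05,0,0.25],[0,0.001,0]],
  [[0.01,0,0.2],[0,0,0]],
  [[0,0,0.1],[0,0,0]],
])

```text
clock: 20.27
tool_pos: [0.5585, 0.0771, 0.0491]
eef_rot: [180.0, 0.0, 166.7]
ft_force: [0.4, 0.3, -1.6]
gripper_width: 0.0213
```

>>> servo_tool([
  [[0,0,0.05],[0,0,0]],
  [[0,0,0.05],[0,0,0]],
])

```text
clock: 20.52
tool_pos: [0.5586, 0.0771, 0.0482]
eef_rot: [180.0, 0.0, 166.7]
ft_force: [-2.5, 0.5, 2.4]
gripper_width: 0.0214
```

```bash
python3 mv.py .5585 .077 .0482 166.7
```

```text
t 20.52 pos [0.5586 0.0771 0.0482] rot [1.7996e+02 1.0000e-02 1.6673e+02] F [-2.47  0.46  2.39] M [ 0.04  0.33 -0.03] w 0.0214
shift cm [ 0.01 -0.01  0.  ] turn [0.0007 0.0001 0.0005] joints [ -3.7  16.4 107.7   0.   55.9 -80.4]
```

Contact with the floor came at the grasp height (TCP 0.0482), as expected. I let go.

>>> servo_tool([
  [[0,0,0],[0,0,0]],
  [[0,0,0],[0,0,0]],
  [[0,0,0],[0,0,0]],
  [[0,0,0],[0,0,0]],
  [[0,0,0],[0,0,0]],
], grip=0)

```text
clock: 21.15
tool_pos: [0.5596, 0.0771, 0.0492]
eef_rot: [179.9, 0.1, 166.7]
ft_force: [0.7, -0.6, 0.3]
gripper_width: 0.0856
```

```bash
python3 mv.py .5585 .077 .0482 166.7
```

```text
t 21.15 pos [0.5596 0.0771 0.0492] rot [1.7994e+02 1.4000e-01 1.6673e+02] F [ 0.7  -0.62  0.26] M [0.07 0.05 0.01] w 0.0856
shift cm [ 0.1  -0.03  0.1 ] turn [0.0011 0.0024 0.0005] joints [ -3.7  16.4 107.6   0.   55.9 -80.4]
```

>>> servo_tool([
  [[0,0,-1.5],[0,0.002,0]],
  [[0,0,-3],[0,0,0]],
  [[0,0,-4],[0,0,0]],
  [[0,0,-5],[0,0,0]],
  [[0,0,-4],[0,0,0]],
])

```text
clock: 21.78
tool_pos: [0.5576, 0.077, 0.2297]
eef_rot: [180.0, -0.3, 166.7]
ft_force: [0.8, 0.0, -0.6]
gripper_width: 0.0853
```

>>> servo_tool([
  [[3,-2,-2],[0,0,0]],
  [[4,-2,0],[0,0,0]],
  [[4,-1,0],[0,0,0]],
  [[2,0,0],[0,0,0]],
  [[0,0,0],[0,0,0]],
])

```text
clock: 22.4
tool_pos: [0.4192, 0.0571, 0.2614]
eef_rot: [179.9, 0.8, 166.7]
ft_force: [0.9, -0.2, 1.0]
gripper_width: 0.0855
```

```bash
python3 mv.py .5585 .077 .0482 166.7; python3 - <<'E'
from h import *
from plant import snapshot
for n in("scene","top"):
    s=snapshot(n);np.savez(n+"7.npz",**s); cv2.imwrite(f"pics/{n}7.png",s["pixels"][:,:,::-1])
    P=cloud(s);X,Y,Z=P[...,0],P[...,1],P[...,2]
    st=(X>.52)&(X<.6)&(Y>.03)&(Y<.12)
    for lo,hi in((.035,.05),(.065,.08),(.086,.1)):
        q=P[st&(Z>lo)&(Z<hi)]; print(n,len(q),q.mean(0).round(4) if len(q) else "",q[:,2].max() if len(q) else "")
E
```

```text
t 22.4 pos [0.4192 0.0571 0.2614] rot [179.87   0.81 166.73] F [ 0.85 -0.18  0.95] M [ 0.    0.03 -0.04] w 0.0855
shift cm [-12.79   5.08  21.51] turn [0.0023 0.0142 0.0006] joints [-7.700e+00 -2.070e+01  1.193e+02  1.000e-01  8.060e+01 -8.440e+01]
scene 67 [0.5509 0.0731 0.0425] 0.049727495441382774
scene 63 [0.5511 0.073  0.0727] 0.07995162467582984
scene 36 [0.5551 0.0755 0.0905] 0.09401562878287939
top 40 [0.5523 0.0717 0.042 ] 0.04901508710042457
top 37 [0.5531 0.0701 0.0727] 0.07989881222421291
top 112 [0.5575 0.0758 0.0914] 0.09839120827585757
```

View pics/scene7.png

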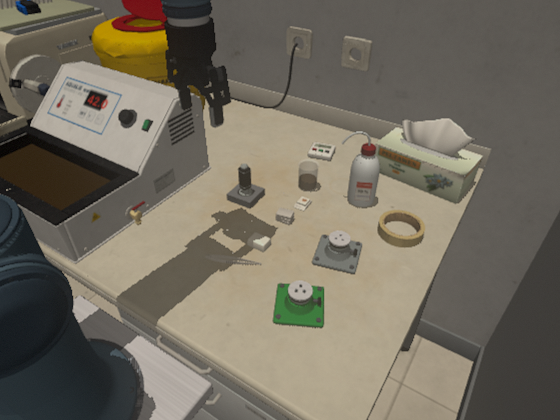

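View pics/top7.png

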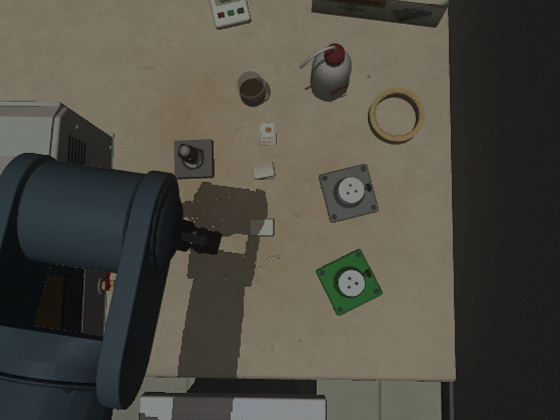

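The punch stands upright in its socket (top 187,151, same as at the start). The bystanders are unmoved, the grey anvil's pins are in, and the robot touches nothing. I hand in the job.

```bash
python3 -c "
from plant import env
env.finish_job(); print(env.state()['clock'])"
```

```text
the job is handed in; nothing more can be done
the job is handed in; nothing more can be done
```

I marked the grey anvil's plate with the punch, stood the punch back upright in its socket and let go. The job was handed in at about 22.5 s of the 67 s allowed.

- **Feeling for the plate:** First contact came with the die about 51 mm above the bench. The force then stayed at about 7 N for 3 mm of travel while the pins slid in, and rose again once the die met the plate.
- **Pressing:** The force on the plate was about 13.5 to 16.5 N for roughly 3 s, and I never read more than that.
- **Side force:** It reached about 4.6 N, which works out to about 1.1 mm of give in the rubber pad, against the 2.5 mm limit. Tilt while pressing stayed within about 0.5°. I did not measure the give directly.
- **Lift-off:** I first eased the load to about 7 N, then lifted clear. The tool shifted about 2 mm sideways over the 35 mm lift-off. I did not measure whether any of that was while the die still touched the plate.

**Last checks:**
- The before-and-after pictures show all three pins equally sunk. The depth images are too noisy to confirm this by height.
- The punch stands upright at its starting position, agreeing within about 1 mm in both views.
- The bystanders and the green look-alike are where they were, judged by eye.
- The two cameras differ by 1 to 1.5 mm in y, which is within their stated calibration.

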